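# Back the mould carousel up one notch

### The arm

A 7-joint arm with a two-finger parallel gripper is mounted at the origin on the work surface. World frame = base frame: x ahead of the robot, y to its left, z up, the work surface at z = 0. Lengths are in m, angles in rad, forces in N, time in s.
With the tool pointing down it reaches from about 0.4 to 0.85 m from the base axis. Payload 4.4 kg.
Tool frame: the origin (TCP) lies on the centre line of the jaws, within the pads' length; the fingertips stand robot.tips_ahead ahead of it and the grasp point (between the pads) is the TCP (robot.tips_ahead is the distance from the TCP to the fingertips, in m); z points along the fingers, y is the line along which they close (so a half turn about z gives the same grasp; the last joint's range is limited). The gripper opens to 94 mm and grips with 3 to 60 N. Pads are 16 mm wide; open, the fingers measure 119 mm over their backs; the gripper's body (75 mm by 177 mm) begins 78 mm behind the grasp point.
Start: joints at [-1.193, 0.628, 0.038, 1.517, -0.027, 0.996, -0.02], TCP at [0.279, 0.587, 0.185] pointing down, gripper open.
Joint ranges: [-3.06, 3.06], [-0.37, 2.12], [-1.25, 1.32], [0.18, 2.47], [-1.1, 4.24], [0.23, 1.98], [-2.94, 2.94]. Speed limits (rad/s): [2.57, 2.57, 3.14, 3.14, 3.14, 3.14, 3.14].

### API

Orientations are given as a rotation vector (axis times angle).
In Python, from workcell import robot gives the robot as it stands. The module is installed in compiled form; this text tells all that it offers.
- The arm moves only by the tool carry_out, never from a script. Its argument "commands" is a list of rows, each an object of numbers: "rx", "ry", "rz": the turn, a rotation vector about the tool's x, y, z in degrees; "x", "y", "z": the shift along the tool's x, y, z in m; "claw": the finger opening in m, from 0 to 0.094. A call has 1 to 8 rows; each row shifts and turns the commanded pose from where the row before left it, along the tool's axes as they then stand; what a row does not reach is not made up. A row lasts 1/12 s, in which the tool goes at most 41.7 mm and 7.16 degrees, less where a joint would pass 70% of its speed; a pose out of reach is approached as far as the arm can. A call with a gripper value outside its range is refused whole. The fingers move at their own pace and stop on an object; "grip_force" is the grip in N (left out, the last holds). Time passes only in rows, so rows that do not move let the fingers close. It gives the time, the measured TCP pose, the force, the opening and the grip force at its end, in the units of the state.
- robot.sense(): the state, without advancing time (a new reading comes with each control period).
- robot.grab_frame(name): name is "scene" or "side" or "wrist"; returns a dict with "color" (400x640x3 uint8, blue, green, red), "depth" (400x640 float32, m along the optical axis (not along the pixel's ray), 0 where there is no reading), "fx", "fy", "cx", "cy" (pixels), "k1" (the pictures are not rectified: a ray, as slopes to the right and down, at radius r is drawn at 1 + k1 r^2 times it, then the intrinsics apply), "cam_to_world" (4x4, takes a point from camera to world coordinates). Camera axes: x right, y down, z forward; pixel columns grow to the right and rows downward; lengths in m; the calibration is good to about 2 mm. A picture is of the moment at which its call begins.
- robot.sign_off(): hands the job in; it is judged then, once.
Trained networks look in the newest picture that a camera, given by its name, has taken for a name from the list of things; names that differ only in an ending like _2 or _b are one class to them, and where a whole thing is asked for, a point or a joint stands for the part that bears it (a point fixed in the world has none). Each returns a list of dicts, best first, with "conf" (0 to 1); they miss things now and then, are a little off and sometimes report something else, mostly with a low value. They report only what shows in the picture. A call takes as long as a camera call.
- robot.cut_out(label, camera): "pixels" (400x640 bool, what is visible of it) and "box" ([left, top, right, bottom] in pixels, round what is visible of it).
- robot.place_of(label, camera): "xy" ([column, row] in pixels: a listed point, or the origin of a listed thing).
The state is a dict: "t": time; "q": joint angles; "joint_vel": joint speeds; "tau": joint torques, N m; "tool_pos": TCP position; "orientation": TCP orientation; "ft_force": force on the tool from outside, world axes, zero at the start; "torque": the same for the moment, N m; "grip_width": opening from 0.0 (shut) to 1.0 (fully open); "finger_force": force on a finger pad.
Only numpy, scipy, OpenCV 4.12 (cv2) and the standard library are available. Lean on these libraries where they do the work, as an engineer would, in place of code of your own. Each camera call takes 0.05 s, during which the arm holds its last target. There are 200 camera calls.

### The job

The mould carousel has been turned one station too far. With a fingertip, tip the ratchet pawl up out of the wheel by its thumb tab, push the wheel back one notch (clockwise seen from above) by one of its studs, and press the pawl fully down again into the new notch. Do not force anything, pick nothing up, and leave the bottles, beaker, scoop and spatula around it where they stand.

Things in the scene. Friction and masses are not known exactly. Their poses are not given: they have to be found in the camera images.
- base: white fixed base plate (260 x 330 x 15 mm) of a small indexing carousel, bolted down. Origin on the wheel's vertical axis at table height; z up; +y points from the wheel's axis to the pawl and its bracket; the plate runs from y = -135 to +195 mm. Its place varies, its yaw by up to 26 degrees from the table's axes
- hub (a point): centre of the wheel's top face, 50 mm above the table. The wheel: an aluminium disc 240 mm wide with a hub cap (36 mm wide, 14 mm high), 8 flush mould pockets, 4 upright studs and 8 ratchet teeth 12 mm high round its rim (radius 95 to 117 mm), 45 degrees apart. Each tooth has an upright face that blocks the pawl's 8 mm wide nose, and a 13-degree ramp behind
- wheel (a joint): turn of the wheel in rad, about 0 at the start; positive is counter-clockwise from above = forward, negative clockwise = BACKWARD. One notch back reads -0.785. In a notch the pawl's nose leaves play of 0.04 rad backward to a tooth's upright face (it blocks), 0.09 rad forward to a ramp's foot. It turns stiffly (0.15 N m, about 2.5 N at a stud) and stays where it is left
- pawl (a joint): pawl angle in rad: 0 = fully down, nose in a notch; grows as the nose is lifted, to 0.8 at most; above 0.3 the nose is clear of the teeth. Pivot: a level pin along the base's x axis, at y = +150 mm in the base's frame and 75 mm above the table. The pivot is stiff (0.06 N m, about 2 N at the tab): the pawl stays at any angle where it is left
- pawl_tab (a point): middle of the upper edge of the pawl's thumb tab: a dark steel plate 30 mm wide (base x), 5 mm thick, rising 50 mm from the pivot pin to z = 125 mm when the pawl is down, beside the pawl's arm: at x = +31, y = +150 mm in the base's frame. Pushing it away from the wheel (base +y) tips it outward and lifts the nose; pushing it back lowers the nose
- pawl_nose (a point): top of the pawl's arm over its nose, at x = 0, y = +106 mm in the base's frame and 81 mm above the table when the pawl is down; it moves with the pawl. The polished dark steel arm is 12 mm wide, 10 mm thick, and reaches 52 mm from the pivot towards the wheel; the nose goes down from it to the wheel's face. Pressing here from above lowers the pawl
- stud0 (a point): top centre of one of four identical upright steel studs on the wheel (12 mm wide, 40 mm tall, top at z = 90 mm), 68 mm from the wheel's axis; at wheel joint 0 it stands at 45 degrees in the base's frame (counter-clockwise from its x axis); it turns with the wheel
- stud1 (a point): top centre of one of four identical upright steel studs on the wheel (12 mm wide, 40 mm tall, top at z = 90 mm), 68 mm from the wheel's axis; at wheel joint 0 it stands at 135 degrees in the base's frame (counter-clockwise from its x axis); it turns with the wheel
- stud2 (a point): top centre of one of four identical upright steel studs on the wheel (12 mm wide, 40 mm tall, top at z = 90 mm), 68 mm from the wheel's axis; at wheel joint 0 it stands at 225 degrees in the base's frame (counter-clockwise from its x axis); it turns with the wheel
- stud3 (a point): top centre of one of four identical upright steel studs on the wheel (12 mm wide, 40 mm tall, top at z = 90 mm), 68 mm from the wheel's axis; at wheel joint 0 it stands at 315 degrees in the base's frame (counter-clockwise from its x axis); it turns with the wheel
- bottle_a: bystander: loose white squeeze bottle with a red tip, 38 mm wide, 150 mm tall; body origin at the centre of its underside, z up
- bottle_b: bystander: loose white squeeze bottle with a red tip, 38 mm wide, 130 mm tall; body origin at the centre of its underside, z up
- bottle_c: bystander: loose white squeeze bottle with a red tip, 38 mm wide, 150 mm tall; body origin at the centre of its underside, z up
- beaker: bystander: loose clear plastic beaker, 52 mm wide, 55 mm tall; body origin at the centre of its underside, z up
- scoop: bystander: loose red measuring scoop, cup 74 mm wide and 50 mm tall, handle 70 mm long along its x axis; body origin at the centre of its underside, z up
- spatula: bystander: loose spatula 190 mm long lying along its x axis

How it is judged:
On the way, in this order (a step that is already met when the one before it is completed fails the run):
1. the pawl is lifted clear of the teeth while the wheel is still in its first notch (value of joint pawl above 0.3 rad and value of joint wheel between -0.12 and 0.12 rad), for 0.2 s.
2. with the pawl still lifted, the wheel is one notch back (value of joint pawl above 0.27 rad and value of joint wheel between -0.9 and -0.55 rad), for 0.2 s.
At the end, for the whole second after the job is handed in: The pawl is down in the next notch (its joint below 0.03 rad), the wheel stands one notch back (joint between -0.845 and -0.625 rad) and is at rest (value of joint pawl below 0.03 rad and value of joint wheel between -0.845 and -0.625 rad and velocity of joint wheel between -0.02 and 0.02 rad/s); the robot touches nothing.
It fails at once if a bystander is picked up or shoved more than 25 mm (distance of any of bottle_a, bottle_b, bottle_c, beaker, scoop, spatula from where it was at the start of the episode above 0.025 m).
It fails at once if a bottle, the beaker or the scoop is knocked over (angle between any of bottle_a, bottle_b, bottle_c, beaker, scoop's own z axis and vertical above 0.5 rad).
It fails at once if the carousel is forced: more than 40 N on the wheel or the pawl (contact force between the fingers and wheel above 40 N or contact force between the fingers and pawl above 40 N).
It also fails if it takes over 51 s, if anything falls off the work surface, if the arm or the gripper's body presses on something with over 40 N, if the wrist force passes 120 N, or if a joint passes its speed limit or range.

## Working session

There is one attempt and no reset: what is moved stays moved. The work goes in short steps, Python scripts to look and compute and a tool call to move; the robot and the scene stay as the last step left them, time stands still between calls to the robot, and variables do not carry over. Pictures are saved under pics/ and viewed, at most 10 in all, crops included, and the job is handed in when it is done.

Besides the shell and the picture viewer there is one more tool, called by a JSON object that holds its "fn" and its "kwargs", one argument or row to a line. carry_out: Moves the arm, as the interface text tells. Its arguments: {"type":"object","properties":{"commands":{"type":"array"},"grip_force":{"type":"number"}},"required":["commands"]}

```bash
mkdir -p pics
cat > h.py <<'E'
import numpy as np, cv2
from workcell import robot
from scipy.spatial.transform import Rotation as R
def world(f,u,v,z=None,d=None):
    K=np.array([[f["fx"],0,f["cx"]],[0,f["fy"],f["cy"]],[0,0,1.]])
    p=cv2.undistortPoints(np.array([[[u,v]]],float),K,np.array([f["k1"],0,0,0,0.]))[0,0]
    T=np.array(f["cam_to_world"]);r=T[:3,:3]@np.array([p[0],p[1],1]);o=T[:3,3]
    s=(z-o[2])/r[2] if z is not None else d
    return o+s*r
def depth_at(f,u,v):
    u,v=int(round(u)),int(round(v));w=f["depth"][max(v-1,0):v+2,max(u-1,0):u+2];w=w[w>0]
    return float(np.median(w)) if w.size else 0
E
python3 - <<'E'
from h import *
print(robot.tips_ahead, robot.sense())
for c in ("scene","side"):
    f=robot.grab_frame(c);cv2.imwrite(f"pics/{c}0.png",f["color"])
    Z=dict(hub=.05,pawl_tab=.125,pawl_nose=.081,stud0=.09,stud1=.09,stud2=.09,stud3=.09,bottle_a=0,bottle_b=0,beaker=0,scoop=0,spatula=0,base=0)
    for n,z in Z.items():
        for r in robot.place_of(n,c)[:4]:
            u,v=r["xy"];d=depth_at(f,u,v)
            print(c,n,round(r["conf"],2),np.round((u,v)),world(f,u,v,z=z).round(3),world(f,u,v,d=d).round(3) if d else None)
E
```

```text
0.019 {'t': 0.0, 'q': array([-1.19281715,  0.62928003,  0.03845157,  1.51833654, -0.02700166,
        0.99631836, -0.02000323]), 'joint_vel': array([-3.17575222e-05, -2.11297172e-03, -9.67252063e-04, -1.04471634e-03,
        1.15252648e-03,  4.88184365e-04, -2.84322389e-04]), 'tau': array([ 3.80342826e-04, -5.49719739e+01,  1.14312530e+00, -1.86622310e+01,
       -5.23802487e-02,  2.37691076e-02,  1.37877178e-04]), 'tool_pos': array([0.27876229, 0.58642276, 0.18390724]), 'orientation': array([-6.91314369e-01, -3.06419784e+00,  2.80287470e-03]), 'ft_force': array([-0.29610831, -0.67490403, -0.67692261]), 'torque': array([-0.03370301,  0.0223844 ,  0.00221948]), 'finger_force': 0.0, 'grip_width': 0.9996177462449263}
scene hub 0.76 [299. 212.] [0.545 0.011 0.05 ] [0.559 0.014 0.063]
scene pawl_tab 0.54 [375. 189.] [0.542 0.168 0.125] [0.541 0.168 0.124]
scene pawl_nose 0.87 [355. 198.] [0.519 0.13  0.081] [0.519 0.13  0.081]
scene pawl_nose 0.35 [325. 210.] [0.567 0.07  0.081] [0.53  0.065 0.049]
scene pawl_nose 0.27 [257. 295.] [ 0.798 -0.014  0.081] [ 0.753 -0.032  0.022]
scene stud0 
[... 3119 characters left out ...]
2. 243.] [0.699 0.155 0.   ] [0.694 0.162 0.012]
side bottle_a 0.74 [354. 166.] [ 0.524 -0.186  0.   ] [ 0.521 -0.165  0.02 ]
side bottle_b 0.81 [309. 165.] [ 0.66  -0.155  0.   ] [ 0.656 -0.142  0.013]
side bottle_b 0.76 [262. 243.] [0.699 0.155 0.   ] [0.694 0.162 0.012]
side bottle_b 0.74 [354. 166.] [ 0.524 -0.186  0.   ] [ 0.521 -0.165  0.02 ]
side beaker 0.65 [273. 187.] [ 0.738 -0.04  -0.   ] [ 0.729 -0.022  0.021]
side scoop 0.59 [330. 308.] [0.485 0.285 0.   ] [0.485 0.286 0.002]
side spatula 0.98 [402. 228.] [0.351 0.016 0.   ] [0.352 0.02  0.006]
side base 0.64 [334. 204.] [ 0.548 -0.022 -0.   ] [0.536 0.03  0.062]
side base 0.62 [334. 213.] [0.541 0.011 0.   ] [0.532 0.052 0.051]
```

Run:
```python
import cv2
for c,(x0,y0,x1,y1) in dict(scene=(190,110,460,310),side=(220,100,460,330)).items():
    a=cv2.imread(f"pics/{c}0.png")[y0:y1,x0:x1];cv2.imwrite(f"pics/{c}0c.png",cv2.resize(a,None,fx=2.5,fy=2.5,interpolation=cv2.INTER_CUBIC))
```

```text
(no output)
```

View pics/scene0c.png

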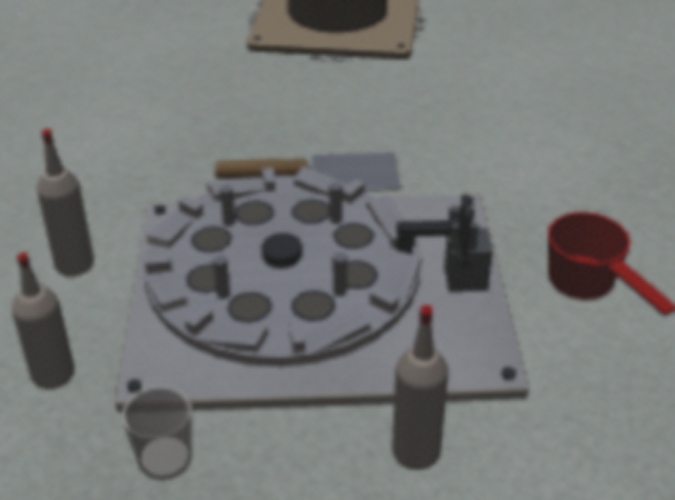

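View pics/side0c.png

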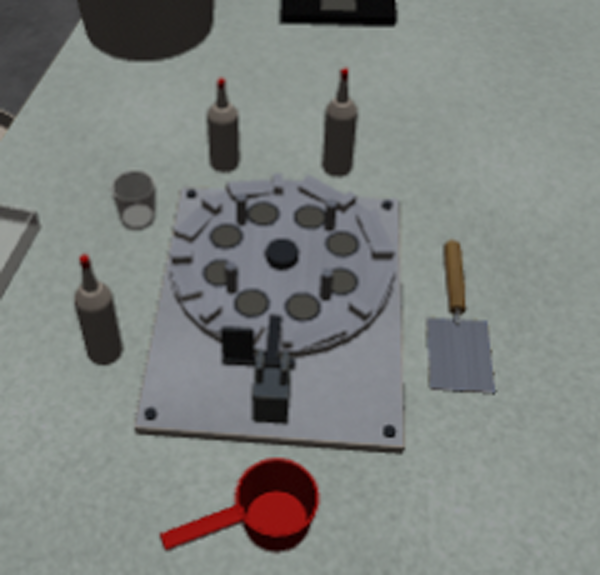

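The pictures show the pawl bracket on the +y side. The tab is at side pixel (315,232) and the nose at about (331,230). One bottle stands at the base's +x/+y corner and the scoop lies beyond the pawl. Next I'll get the base pose from the plate corners and the hub cap.

Run:
```python
from h import *
S={c:robot.grab_frame(c) for c in("scene","side")}
P=[("side",137,428,.015,"c+y a"),("side",403,443,.015,"c+y b"),("side",182,190,.015,"c-y"),("side",400,201,.015,"c-y b"),("scene",120,402,.015,"c1"),("scene",527,388,.015,"c2"),("scene",148,208,.015,"c3"),("scene",479,196,.015,"c4"),
("scene",282,243,.064,"cap"),("side",282,247,.064,"cap"),("scene",228,190,.09,"s"),("scene",335,188,.09,"s"),("scene",219,260,.09,"s"),("scene",340,256,.09,"s"),("side",242,200,.09,"s"),("side",330,206,.09,"s"),("side",230,265,.09,"s"),("side",326,272,.09,"s"),("scene",466,197,.125,"tab"),("side",238,329,.125,"tab"),("scene",405,226,.081,"nose")]
O=dict(scene=(190,110),side=(220,100))
for c,x,y,z,n in P: print(c,n,world(S[c],O[c][0]+x/2.5,O[c][1]+y/2.5,z=z).round(4))
```

```text
side c+y a [0.6332 0.2333 0.015 ]
side c+y b [0.3845 0.1862 0.015 ]
side c-y [ 0.6882 -0.0839  0.015 ]
side c-y b [ 0.4347 -0.129   0.015 ]
scene c1 [ 0.6943 -0.0867  0.015 ]
scene c2 [0.6406 0.2308 0.015 ]
scene c3 [ 0.4471 -0.1307  0.015 ]
scene c4 [0.3907 0.1891 0.015 ]
scene cap [0.5432 0.0199 0.064 ]
side cap [0.5429 0.0168 0.064 ]
scene s [ 0.508  -0.0327  0.09  ]
scene s [0.4944 0.0597 0.09  ]
scene s [ 0.6012 -0.0207  0.09  ]
scene s [0.5849 0.0749 0.09  ]
side s [ 0.5945 -0.0151  0.09  ]
side s [ 0.5023 -0.0292  0.09  ]
side s [0.5827 0.075  0.09  ]
side s [0.4883 0.0605 0.09  ]
scene tab [0.5413 0.1719 0.125 ]
side tab [0.5469 0.1735 0.125 ]
scene nose [0.5291 0.1235 0.081 ]
```

{"fn": "carry_out", "kwargs": {
  "commands": [
    {"rz": 6.82,"claw": 0},
    {"rz": 6.82,"claw": 0},
    {"rz": 6.82},
    {"rz": 6.82},
    {"rz": 6.82},
    {"rz": 6.82},
    {"rz": 6.82},
    {"rz": 6.82}
  ]
}}

```text
invalid input at $.commands[0]: expected keys rx, ry, rz, x, y, z, claw
```

```bash
cat >> h.py <<'E'
H=np.array([.544,.020,0]);YAW=10.
def base(p): return R.from_euler("z",-YAW,degrees=True).apply(np.array(p)-H)
def show():
    s=robot.sense();M=R.from_rotvec(s["orientation"]).as_matrix();b=base(s["tool_pos"]);b[2]-=robot.tips_ahead
    a=[np.degrees(np.arctan2(M[1,i],M[0,i])) for i in(0,1)]
    print("t",round(s["t"],2),"tip base mm",(b*1e3).round(1),"toolx,y yaw",np.round(a,1),"z",M[:,2].round(3),"F",s["ft_force"].round(1),"g",round(s["grip_width"],3),"q",s["q"].round(2))
E
python3 -c "from h import *;show()"
```

```text
t 1.5 tip base mm [-162.4  604.5  165.8] toolx,y yaw [154.6  64.6] z [ 0.  0. -1.] F [ 0.3 -0.3  0.2] g 0.997 q [-1.19  0.63  0.04  1.52 -0.03  1.   -0.02]
```

{"fn": "carry_out", "kwargs": {
  "commands": [
    {"rx": 0,"ry": 0,"rz": 6.82,"x": 0,"y": 0,"z": 0,"claw": 0},
    {"rx": 0,"ry": 0,"rz": 6.82,"x": 0,"y": 0,"z": 0,"claw": 0},
    {"rx": 0,"ry": 0,"rz": 6.82,"x": 0,"y": 0,"z": 0,"claw": 0},
    {"rx": 0,"ry": 0,"rz": 6.82,"x": 0,"y": 0,"z": 0,"claw": 0},
    {"rx": 0,"ry": 0,"rz": 6.82,"x": 0,"y": 0,"z": 0,"claw": 0},
    {"rx": 0,"ry": 0,"rz": 6.82,"x": 0,"y": 0,"z": 0,"claw": 0},
    {"rx": 0,"ry": 0,"rz": 6.82,"x": 0,"y": 0,"z": 0,"claw": 0},
    {"rx": 0,"ry": 0,"rz": 6.82,"x": 0,"y": 0,"z": 0,"claw": 0}
  ]
}}

```text
t: 2.17
tool_pos: [0.279, 0.5871, 0.1848]
orientation: [-2.026, -2.401, -0.0]
ft_force: [0.3, -0.0, -0.1]
grip_width: 0.47
finger_force: 0.0
```

```bash
python3 -c "from h import *;show()"
```

```text
t 2.17 tip base mm [-162.5  604.5  165.8] toolx,y yaw [99.7  9.7] z [-0.  0. -1.] F [ 0.3 -0.  -0.1] g 0.47 q [-1.35  0.65  0.3   1.52 -0.21  1.01 -0.82]
```

{"fn": "carry_out", "kwargs": {
  "commands": [
    {"rx": 0,"ry": 0,"rz": 0,"x": -0.035,"y": 0.0139,"z": 0,"claw": 0},
    {"rx": 0,"ry": 0,"rz": 0,"x": -0.035,"y": 0.0139,"z": 0,"claw": 0},
    {"rx": 0,"ry": 0,"rz": 0,"x": -0.035,"y": 0.0139,"z": 0,"claw": 0},
    {"rx": 0,"ry": 0,"rz": 0,"x": -0.035,"y": 0.0139,"z": 0,"claw": 0},
    {"rx": 0,"ry": 0,"rz": 0,"x": -0.035,"y": 0.0139,"z": 0,"claw": 0},
    {"rx": 0,"ry": 0,"rz": 0,"x": -0.035,"y": 0.0139,"z": 0,"claw": 0},
    {"rx": 0,"ry": 0,"rz": 0,"x": -0.035,"y": 0.0139,"z": 0,"claw": 0},
    {"rx": 0,"ry": 0,"rz": 0,"x": -0.035,"y": 0.0139,"z": 0,"claw": 0}
  ]
}}

```text
t: 2.83
tool_pos: [0.4379, 0.3292, 0.185]
orientation: [-2.019, -2.407, -0.001]
ft_force: [0.7, 0.8, 0.5]
grip_width: 0.003
finger_force: 0.0
```

{"fn": "carry_out", "kwargs": {
  "commands": [
    {"rx": 0,"ry": 0,"rz": 0,"x": -0.035,"y": 0.0139,"z": 0,"claw": 0},
    {"rx": 0,"ry": 0,"rz": 0,"x": -0.035,"y": 0.0139,"z": 0,"claw": 0},
    {"rx": 0,"ry": 0,"rz": 0,"x": -0.035,"y": 0.0139,"z": 0,"claw": 0},
    {"rx": 0,"ry": 0,"rz": 0,"x": -0.035,"y": 0.0139,"z": 0,"claw": 0},
    {"rx": 0,"ry": 0,"rz": 0,"x": -0.035,"y": 0.0139,"z": 0,"claw": 0},
    {"rx": 0,"ry": 0,"rz": 0,"x": -0.035,"y": 0.0139,"z": 0,"claw": 0},
    {"rx": 0,"ry": 0,"rz": 0,"x": 0,"y": 0,"z": 0,"claw": 0},
    {"rx": 0,"ry": 0,"rz": 0,"x": 0,"y": 0,"z": 0,"claw": 0}
  ]
}}

```text
t: 3.5
tool_pos: [0.557, 0.1354, 0.1849]
orientation: [2.025, 2.4, -0.0]
ft_force: [-0.8, 1.0, 0.3]
grip_width: 0.006
finger_force: 0.0
```

Run:
```python
from h import *
show()
f=robot.grab_frame("wrist");cv2.imwrite("pics/w1.png",f["color"])
for n,z in dict(pawl_tab=.125,pawl_nose=.081,stud0=.09,hub=.05).items():
    for r in robot.place_of(n,"wrist")[:4]:
        u,v=r["xy"];print(n,round(r["conf"],2),np.round((u,v)),(base(world(f,u,v,z=z))*1e3).round(1))
```

```text
t 3.5 tip base mm [ 32.9 111.4 165.9] toolx,y yaw [99.7  9.7] z [ 0.001 -0.001 -1.   ] F [-0.8  1.   0.3] g 0.006 q [-0.49  0.53  0.31  1.74 -0.2   0.89  0.07]
pawl_tab 0.92 [320. 168.] [ 31.6 145.9 125. ]
pawl_nose 0.63 [287. 204.] [ -1.1 104.7  81. ]
stud0 0.9 [341. 260.] [51.4 48.6 90. ]
stud0 0.76 [248. 263.] [-41.4  45.7  90. ]
stud0 0.62 [336. 344.] [ 47.5 -50.2  90. ]
hub 0.88 [295. 285.] [ 0.9 -1.1 50. ]
```

View pics/w1.png

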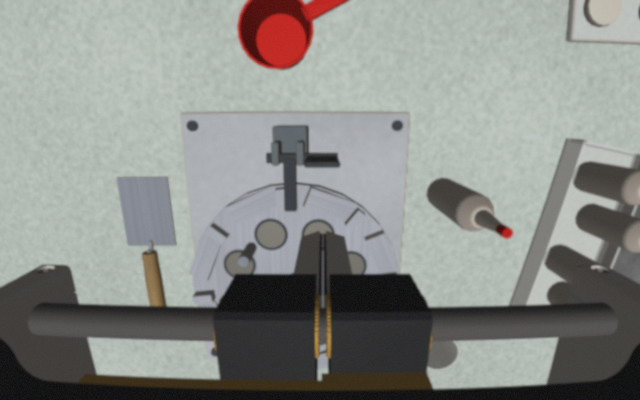

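{"fn": "carry_out", "kwargs": {
  "commands": [
    {"rx": 0,"ry": 0,"rz": 0,"x": 0,"y": 0,"z": 0.033,"claw": 0},
    {"rx": 0,"ry": 0,"rz": 0,"x": 0,"y": 0,"z": 0.033,"claw": 0},
    {"rx": 0,"ry": 0,"rz": 0,"x": 0.01,"y": 0,"z": 0,"claw": 0},
    {"rx": 0,"ry": 0,"rz": 0,"x": 0.01,"y": 0,"z": 0,"claw": 0},
    {"rx": 0,"ry": 0,"rz": 0,"x": 0.004,"y": 0,"z": 0,"claw": 0},
    {"rx": 0,"ry": 0,"rz": 0,"x": 0.004,"y": 0,"z": 0,"claw": 0},
    {"rx": 0,"ry": 0,"rz": 0,"x": 0.004,"y": 0,"z": 0,"claw": 0},
    {"rx": 0,"ry": 0,"rz": 0,"x": 0,"y": 0,"z": 0,"claw": 0}
  ]
}}

```text
t: 4.42
tool_pos: [0.5509, 0.1716, 0.1201]
orientation: [2.017, 2.408, 0.004]
ft_force: [-0.4, -0.1, -1.1]
grip_width: 0.003
finger_force: 0.0
```

```bash
python3 -c "from h import *;show()"
```

```text
t 4.42 tip base mm [ 33.1 148.1 101.1] toolx,y yaw [100.1  10.1] z [ 0.002  0.001 -1.   ] F [-0.4 -0.1 -1.1] g 0.003 q [-0.53  0.62  0.28  1.8  -0.24  0.75  0.05]
```

{"fn": "carry_out", "kwargs": {
  "commands": [
    {"rx": 0,"ry": 0,"rz": 0,"x": 0.003,"y": 0,"z": 0,"claw": 0},
    {"rx": 0,"ry": 0,"rz": 0,"x": 0.003,"y": 0,"z": 0,"claw": 0},
    {"rx": 0,"ry": 0,"rz": 0,"x": 0,"y": 0,"z": 0,"claw": 0}
  ]
}}

```text
t: 4.67
tool_pos: [0.5493, 0.1764, 0.119]
orientation: [-2.019, -2.407, -0.001]
ft_force: [-0.2, 0.3, 0.1]
grip_width: 0.003
finger_force: 0.0
```

Run:
```python
from h import *
show()
f=robot.grab_frame("side");g=robot.grab_frame("scene")
a=cv2.resize(f["color"][130:300,230:430],None,fx=2.9,fy=2.9,interpolation=2);b=cv2.resize(g["color"][100:270,260:460],None,fx=2.9,fy=2.9,interpolation=2)
cv2.imwrite("pics/p2.png",cv2.resize(np.hstack([b,a]),(800,340)))
```

```text
t 4.67 tip base mm [ 32.4 153.1 100. ] toolx,y yaw [100.  10.] z [ 0.     0.001 -1.   ] F [-0.2  0.3  0.1] g 0.003 q [-0.54  0.62  0.28  1.8  -0.24  0.75  0.04]
```

View pics/p2.png

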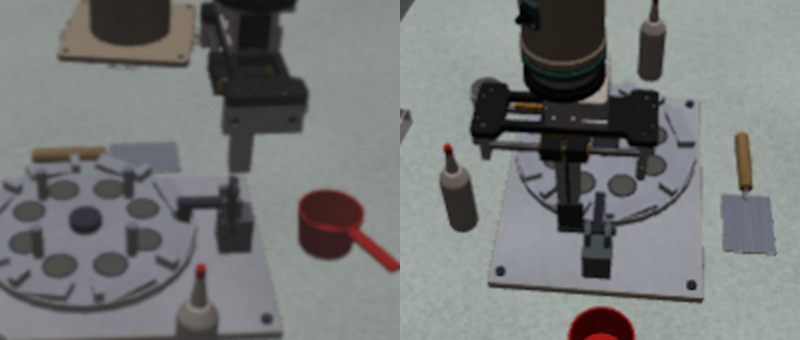

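Run:
```python
from h import *
g=robot.grab_frame("scene");f=robot.grab_frame("side")
for c,F in(("scene",g),("side",f)):
    for n,z in dict(pawl_tab=.125,pawl_nose=.081).items():
        for r in robot.place_of(n,c)[:2]: print(c,n,round(r["conf"],2),np.round(r["xy"],1),(base(world(F,*r["xy"],z=z))*1e3).round(1))
for v in range(160,215,4): print(v,[tuple((base(world(g,u,v,d=depth_at(g,u,v)))*1e3).round().astype(int)) for u in(372,376,380,384)])
a=cv2.resize(g["color"][150:235,340:420],None,fx=6,fy=6,interpolation=2);b=cv2.resize(f["color"][205:290,280:350],None,fx=6,fy=6,interpolation=2)
o=np.hstack([a,b]);o=cv2.convertScaleAbs(o,alpha=1.8,beta=15);cv2.imwrite("pics/p3.png",cv2.resize(o,(800,453)))
```

```text
scene pawl_tab 0.84 [374.  190.8] [ 30.1 144.2 125. ]
scene pawl_nose 0.62 [353.7 199.2] [ -0.5 108.5  81. ]
side pawl_tab 0.55 [313.1 231.3] [ 34.2 150.2 125. ]
side pawl_tab 0.42 [328.7 307.3] [-12.5 326.8 125. ]
side pawl_nose 0.72 [332.3 227.9] [ -6.6 104.7  81. ]
side pawl_nose 0.33 [316.6 230.4] [ 30.3 114.9  81. ]
160 [(np.int64(111), np.int64(120), np.int64(252)), (np.int64(112), np.int64(127), np.int64(252)), (np.int64(112), np.int64(133), np.int64(251)), (np.int64(112), np.int64(140), np.int64(251))]
164 [(np.int64(112), np.int64(120), np.int64(244)), (np.int64(110), np.int64(128), np.int64(243)), (np.int64(112), np.int64(134), np.int64(243)), (np.int64(112), np.int64(141), np.int64(243))]
168 [(np.int64(-232), np.int64(186), np.int64(1)), (np.int64(42), np.int64(142), np.int64(188)), (np.int64(44), np.int64(149), np.int64(189)), (np.int64(44), np.int64(157), np.int64(189))]
172 [(np.int64(-214), np.int64(184), np.int64(0)), (np.int64(41), np.int64(143), np.int64(178)), (np.int64(44), np.int64(150), np.int64(180)), (np.int64(44), np.int64(157), np.int64(179))]
176 [(np.int6
[... 1167 characters left out ...]
64(88)), (np.int64(47), np.int64(146), np.int64(115)), (np.int64(12), np.int64(162), np.int64(87)), (np.int64(-79), np.int64(192), np.int64(13))]
204 [(np.int64(17), np.int64(145), np.int64(81)), (np.int64(46), np.int64(147), np.int64(104)), (np.int64(13), np.int64(163), np.int64(77)), (np.int64(-5), np.int64(176), np.int64(61))]
208 [(np.int64(26), np.int64(144), np.int64(77)), (np.int64(46), np.int64(148), np.int64(93)), (np.int64(13), np.int64(164), np.int64(66)), (np.int64(9), np.int64(173), np.int64(62))]
212 [(np.int64(18), np.int64(146), np.int64(59)), (np.int64(44), np.int64(149), np.int64(81)), (np.int64(18), np.int64(164), np.int64(58)), (np.int64(17), np.int64(172), np.int64(57))]
```

View pics/p3.png

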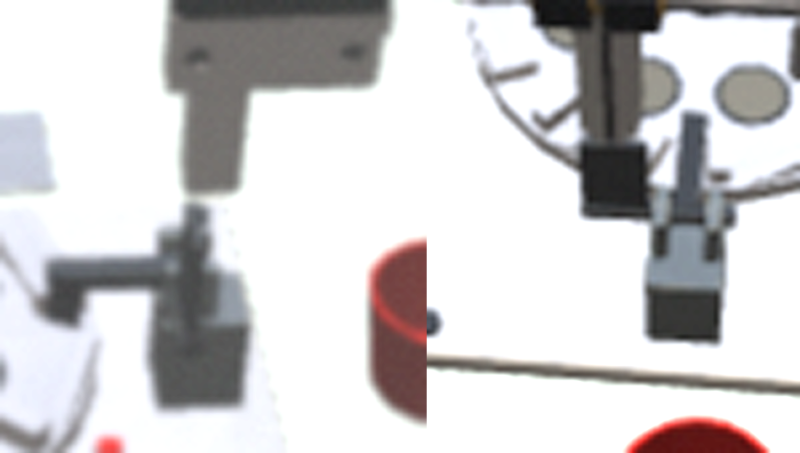

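The tab is still upright at scene pixel (376,192). The finger's lower end shows at row 186 with depth z≈148 mm, although the state says 100 mm. The finger is above the tab, so I'll back off and check the height.

{"fn": "carry_out", "kwargs": {
  "commands": [
    {"rx": 0,"ry": 0,"rz": 0,"x": -0.018,"y": 0,"z": 0,"claw": 0},
    {"rx": 0,"ry": 0,"rz": 0,"x": -0.018,"y": 0,"z": 0,"claw": 0},
    {"rx": 0,"ry": 0,"rz": 0,"x": 0,"y": 0,"z": 0,"claw": 0},
    {"rx": 0,"ry": 0,"rz": 0,"x": 0,"y": 0,"z": 0,"claw": 0}
  ]
}}

```text
t: 5.4
tool_pos: [0.5557, 0.1394, 0.1188]
orientation: [2.022, 2.404, -0.0]
ft_force: [0.1, 0.3, 0.5]
grip_width: 0.003
finger_force: 0.0
```

```bash
cat >> h.py <<'E'
def cloud(F):
    v,u=np.mgrid[:400,:640];m=F["depth"]>0
    K=np.array([[F["fx"],0,F["cx"]],[0,F["fy"],F["cy"]],[0,0,1.]])
    p=cv2.undistortPoints(np.stack([u[m],v[m]],-1)[:,None].astype(float),K,np.array([F["k1"],0,0,0,0.]))[:,0]
    d=F["depth"][m];T=np.array(F["cam_to_world"])
    P=(np.c_[p,np.ones(len(p))]*d[:,None])@T[:3,:3].T+T[:3,3]
    return base(P)*1e3
def finger(c="scene"):
    F=robot.grab_frame(c);P=cloud(F);s=robot.sense();b=base(s["tool_pos"])*1e3
    m=(abs(P[:,0]-b[0])<22)&(abs(P[:,1]-b[1])<18)&(P[:,2]>90);Q=P[m]
    print(c,"finger n",len(Q),"min",Q.min(0).round(),"max",Q.max(0).round(),"z pct",np.percentile(Q[:,2],[0,2,10]).round())
    return P
E
python3 - <<'E'
from h import *
show();finger("scene");finger("side")
E
```

```text
t 5.4 tip base mm [ 32.3 115.5  99.8] toolx,y yaw [99.9  9.9] z [ 0. -0. -1.] F [0.1 0.3 0.5] g 0.003 q [-0.47  0.62  0.28  1.81 -0.23  0.75  0.1 ]
scene finger n 898 min [ 16.  99. 139.] max [ 54. 135. 483.] z pct [139. 149. 165.]
side finger n 445 min [ 10. 101. 140.] max [ 54. 136. 599.] z pct [140. 146. 159.]
```

{"fn": "carry_out", "kwargs": {
  "commands": [
    {"rx": 0,"ry": 0,"rz": 0,"x": 0,"y": 0,"z": 0.015,"claw": 0},
    {"rx": 0,"ry": 0,"rz": 0,"x": 0,"y": 0,"z": 0.01,"claw": 0},
    {"rx": 0,"ry": 0,"rz": 0,"x": 0,"y": 0,"z": 0,"claw": 0},
    {"rx": 0,"ry": 0,"rz": 0,"x": 0,"y": 0,"z": 0,"claw": 0}
  ]
}}

```text
t: 5.83
tool_pos: [0.5547, 0.141, 0.0931]
orientation: [-2.017, -2.407, 0.002]
ft_force: [-0.3, -0.3, 0.1]
grip_width: 0.005
finger_force: 0.0
```

Run:
```python
from h import *
show();finger("scene");finger("side")
```

```text
t 5.83 tip base mm [ 31.6 117.3  74.1] toolx,y yaw [100.1  10.1] z [-0.002 -0.    -1.   ] F [-0.3 -0.3  0.1] g 0.005 q [-0.47  0.65  0.26  1.83 -0.25  0.69  0.11]
scene finger n 818 min [ 19.  99. 114.] max [ 54. 135. 458.] z pct [114. 124. 138.]
side finger n 416 min [ 11. 100. 116.] max [ 54. 135. 580.] z pct [116. 121. 132.]
```

{"fn": "carry_out", "kwargs": {
  "commands": [
    {"rx": 0,"ry": 0,"rz": 0,"x": 0,"y": 0,"z": 0.013,"claw": 0},
    {"rx": 0,"ry": 0,"rz": 0,"x": 0.01,"y": 0,"z": 0,"claw": 0},
    {"rx": 0,"ry": 0,"rz": 0,"x": 0.008,"y": 0,"z": 0,"claw": 0},
    {"rx": 0,"ry": 0,"rz": 0,"x": 0.003,"y": 0,"z": 0,"claw": 0},
    {"rx": 0,"ry": 0,"rz": 0,"x": 0.003,"y": 0,"z": 0,"claw": 0},
    {"rx": 0,"ry": 0,"rz": 0,"x": 0.003,"y": 0,"z": 0,"claw": 0},
    {"rx": 0,"ry": 0,"rz": 0,"x": 0.002,"y": 0,"z": 0,"claw": 0},
    {"rx": 0,"ry": 0,"rz": 0,"x": 0.0,"y": 0,"z": 0,"claw": 0}
  ]
}}

```text
t: 6.6
tool_pos: [0.5506, 0.1691, 0.081]
orientation: [2.019, 2.407, 0.0]
ft_force: [0.2, -2.7, -0.1]
grip_width: 0.005
finger_force: 1.1
```

Run:
```python
from h import *
show();finger("scene")
g=robot.grab_frame("scene")
a=cv2.resize(g["color"][150:235,340:420],None,fx=5,fy=5,interpolation=2);cv2.imwrite("pics/p4.png",cv2.convertScaleAbs(a,alpha=1.8,beta=15))
```

```text
t 6.6 tip base mm [ 32.4 145.6  62. ] toolx,y yaw [100.  10.] z [ 0. -0. -1.] F [ 0.2 -2.7 -0.1] g 0.005 q [-0.51  0.67  0.26  1.83 -0.26  0.67  0.07]
scene finger n 907 min [ 17. 128.  90.] max [ 54. 164. 446.] z pct [ 90.  97. 116.]
```

View pics/p4.png

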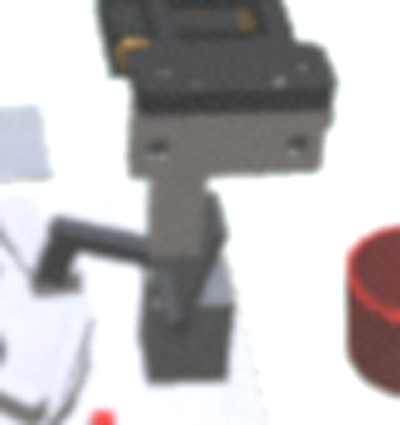

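The finger is pushing the tab outward with about 2.7 N, and the nose (55,225) is rising. I'll push further.

{"fn": "carry_out", "kwargs": {
  "commands": [
    {"rx": 0,"ry": 0,"rz": 0,"x": 0.003,"y": 0,"z": 0,"claw": 0},
    {"rx": 0,"ry": 0,"rz": 0,"x": 0.003,"y": 0,"z": 0,"claw": 0},
    {"rx": 0,"ry": 0,"rz": 0,"x": 0.003,"y": 0,"z": 0,"claw": 0},
    {"rx": 0,"ry": 0,"rz": 0,"x": 0.0,"y": 0,"z": 0,"claw": 0}
  ]
}}

```text
t: 7.03
tool_pos: [0.549, 0.1789, 0.0808]
orientation: [-2.018, -2.407, -0.001]
ft_force: [0.7, -2.0, 0.4]
grip_width: 0.007
finger_force: 1.0
```

```bash
cat >> h.py <<'E'
def pawl(c="scene"):
    P=cloud(robot.grab_frame(c))
    m=(abs(P[:,0])<5)&(P[:,1]>97)&(P[:,1]<138)&(P[:,2]>70)&(P[:,2]<125);Q=P[m]
    if len(Q)>8:
        top=[Q[(Q[:,1]>=a)&(Q[:,1]<a+6)][:,2].max() if ((Q[:,1]>=a)&(Q[:,1]<a+6)).any() else np.nan for a in range(96,138,6)]
        print(c,"arm top z by y96..",np.round(top,1))
E
python3 - <<'E'
from h import *
show();pawl();pawl("side")
for c,F in (("scene",robot.grab_frame("scene")),("side",robot.grab_frame("side"))):
    for r in robot.place_of("pawl_nose",c)[:1]:
        d=depth_at(F,*r["xy"]);print(c,r,(base(world(F,*r["xy"],d=d))*1e3).round())
E
```

```text
t 7.03 tip base mm [ 32.5 155.6  61.8] toolx,y yaw [100.1  10.1] z [ 0.     0.001 -1.   ] F [ 0.7 -2.   0.4] g 0.007 q [-0.53  0.67  0.26  1.83 -0.26  0.67  0.06]
scene arm top z by y96.. [ 98.3 109.8 109.6 105.7 101.9  98.3  93.3]
side arm top z by y96.. [  nan   nan 109.9 107.6 102.2  97.7  94.2]
scene {'xy': [361.8, 193.4], 'conf': 0.75} [ -0. 125.  96.]
side {'xy': [331.1, 223.7], 'conf': 0.67} [ -4. 111. 106.]
```

Pawl at about 0.59 rad. Next is to retreat, turn and get behind stud0.

{"fn": "carry_out", "kwargs": {
  "commands": [
    {"rx": 0,"ry": 0,"rz": 0,"x": -0.02,"y": 0,"z": 0,"claw": 0},
    {"rx": 0,"ry": 0,"rz": 0,"x": -0.03,"y": 0,"z": 0,"claw": 0},
    {"rx": 0,"ry": 0,"rz": 0,"x": -0.028,"y": 0.003,"z": 0,"claw": 0},
    {"rx": 0,"ry": 0,"rz": -5.62,"x": 0,"y": 0,"z": 0,"claw": 0},
    {"rx": 0,"ry": 0,"rz": -5.62,"x": 0,"y": 0,"z": 0,"claw": 0},
    {"rx": 0,"ry": 0,"rz": -5.62,"x": 0,"y": 0,"z": 0,"claw": 0},
    {"rx": 0,"ry": 0,"rz": -5.62,"x": 0,"y": 0,"z": 0,"claw": 0},
    {"rx": 0,"ry": 0,"rz": 0,"x": 0,"y": 0,"z": 0,"claw": 0}
  ]
}}

```text
t: 8.0
tool_pos: [0.5653, 0.1019, 0.0808]
orientation: [-1.508, -2.755, -0.001]
ft_force: [-1.5, 0.5, 0.2]
grip_width: 0.004
finger_force: 0.0
```

Run:
```python
from h import *
show();pawl();finger()
```

```text
t 8.0 tip base mm [35.2 77.  61.8] toolx,y yaw [122.6  32.6] z [-0.     0.001 -1.   ] F [-1.5  0.5  0.2] g 0.004 q [-0.31  0.66  0.13  1.83 -0.14  0.66  0.47]
scene arm top z by y96.. [ 97.  108.9 109.6 106.4 103.8  98.2  92.2]
scene finger n 902 min [26. 59. 99.] max [ 57.  95. 444.] z pct [ 99. 111. 125.]
```

{"fn": "carry_out", "kwargs": {
  "commands": [
    {"rx": 0,"ry": 0,"rz": 0,"x": 0,"y": 0.003,"z": 0.017,"claw": 0},
    {"rx": 0,"ry": 0,"rz": 0,"x": 0,"y": 0,"z": 0.016,"claw": 0},
    {"rx": 0,"ry": 0,"rz": 0,"x": -0.006,"y": 0,"z": 0,"claw": 0},
    {"rx": 0,"ry": 0,"rz": 0,"x": -0.004,"y": 0,"z": 0,"claw": 0},
    {"rx": 0,"ry": 0,"rz": 0,"x": -0.004,"y": 0,"z": 0,"claw": 0},
    {"rx": 0,"ry": 0,"rz": 0,"x": -0.004,"y": 0,"z": 0,"claw": 0},
    {"rx": 0,"ry": 0,"rz": 0,"x": -0.004,"y": 0,"z": 0,"claw": 0},
    {"rx": 0,"ry": 0,"rz": 0,"x": -0.004,"y": 0,"z": 0,"claw": 0}
  ]
}}

```text
t: 8.77
tool_pos: [0.5829, 0.0834, 0.0486]
orientation: [1.51, 2.755, 0.006]
ft_force: [0.9, 4.1, 0.1]
grip_width: 0.003
finger_force: 1.7
```

```bash
python3 -c "from h import *;show();pawl()"
```

```text
t 8.77 tip base mm [49.3 55.6 29.6] toolx,y yaw [122.5  32.5] z [ 0.002  0.003 -1.   ] F [0.9 4.1 0.1] g 0.003 q [-0.26  0.72  0.12  1.81 -0.14  0.61  0.51]
```

{"fn": "carry_out", "kwargs": {
  "commands": [
    {"rx": 0,"ry": 0,"rz": 0,"x": -0.004,"y": 0,"z": 0,"claw": 0},
    {"rx": 0,"ry": 0,"rz": 0,"x": -0.004,"y": 0,"z": 0,"claw": 0},
    {"rx": 0,"ry": 0,"rz": 0,"x": -0.004,"y": 0,"z": 0,"claw": 0},
    {"rx": 0,"ry": 0,"rz": 0,"x": -0.004,"y": 0,"z": 0,"claw": 0},
    {"rx": 0,"ry": 0,"rz": 0,"x": -0.004,"y": 0,"z": 0,"claw": 0},
    {"rx": 0,"ry": 0,"rz": 0,"x": -0.004,"y": 0,"z": 0,"claw": 0},
    {"rx": 0,"ry": 0,"rz": 0,"x": -0.004,"y": 0,"z": 0,"claw": 0},
    {"rx": 0,"ry": 0,"rz": 0,"x": 0,"y": 0,"z": 0,"claw": 0}
  ]
}}

```text
t: 9.48
tool_pos: [0.5972, 0.0552, 0.0478]
orientation: [1.513, 2.752, -0.003]
ft_force: [0.1, -0.3, -0.1]
grip_width: 0.003
finger_force: 0.0
```

```bash
cat >> h.py <<'E'
def studs():
    for c in("scene","side"):
        P=cloud(robot.grab_frame(c));m=(P[:,2]>68)&(P[:,2]<93)&(abs(np.hypot(P[:,0],P[:,1])-68)<11);Q=P[m]
        a=np.degrees(np.arctan2(Q[:,1],Q[:,0]))
        h,e=np.histogram(a,bins=72,range=(-180,180));print(c,[(int(x),int(n)) for x,n in zip(e,h) if n>3])
        F=robot.grab_frame(c)
        for r in robot.place_of("stud0",c)[:4]:
            p=base(world(F,*r["xy"],z=.09))*1e3;print("  net",round(r["conf"],2),"r",np.hypot(*p[:2]).round(),"ang",np.degrees(np.arctan2(p[1],p[0])).round(1))
E
python3 -c "from h import *;show();pawl();studs()"
```

```text
t 9.48 tip base mm [58.5 25.4 28.8] toolx,y yaw [122.4  32.4] z [-0.    -0.002 -1.   ] F [ 0.1 -0.3 -0.1] g 0.003 q [-0.21  0.74  0.12  1.78 -0.13  0.63  0.55]
scene arm top z by y96.. [  nan 109.3 109.9 106.4 101.4  98.   92.9]
scene [(-170, 12), (-165, 14), (-85, 6), (-80, 41), (-75, 12), (5, 40), (10, 31), (15, 24), (20, 17), (25, 17)]
  net 0.9 r 61.0 ang 10.8
  net 0.84 r 70.0 ang -76.2
  net 0.68 r 72.0 ang -175.4
side [(-175, 20), (-170, 14), (-165, 4), (-85, 4), (-80, 10), (-75, 4), (30, 37), (95, 17), (100, 17), (105, 5)]
  net 0.98 r 80.0 ang -80.3
  net 0.97 r 63.0 ang -161.0
  net 0.95 r 66.0 ang 12.1
  net 0.57 r 53.0 ang 101.9
```

{"fn": "carry_out", "kwargs": {
  "commands": [
    {"rx": 0,"ry": 0,"rz": 0,"x": -0.003,"y": 0,"z": 0,"claw": 0},
    {"rx": 0,"ry": 0,"rz": 0,"x": -0.003,"y": 0,"z": 0,"claw": 0},
    {"rx": 0,"ry": 0,"rz": 0,"x": -0.002,"y": 0,"z": 0,"claw": 0},
    {"rx": 0,"ry": 0,"rz": 0,"x": -0.002,"y": 0,"z": 0,"claw": 0},
    {"rx": 0,"ry": 0,"rz": 0,"x": 0,"y": 0,"z": 0,"claw": 0},
    {"rx": 0,"ry": 0,"rz": 0,"x": 0,"y": 0,"z": 0,"claw": 0}
  ]
}}

```text
t: 10.33
tool_pos: [0.6026, 0.0487, 0.0476]
orientation: [1.512, 2.754, -0.0]
ft_force: [-1.3, -0.6, -1.2]
grip_width: 0.005
finger_force: 0.6
```

```bash
python3 -c "from h import *;show();pawl();studs()"
```

```text
t 10.33 tip base mm [62.7 18.  28.6] toolx,y yaw [122.5  32.5] z [ 0. -0. -1.] F [-1.3 -0.6 -1.2] g 0.005 q [-0.2   0.74  0.12  1.77 -0.13  0.64  0.56]
scene arm top z by y96.. [ 95.4 108.3 110.1 106.1 100.8  97.1  93.7]
scene [(-90, 10), (-85, 45), (-5, 14), (0, 39), (5, 33), (10, 19), (15, 19), (20, 17)]
  net 0.92 r 66.0 ang 4.1
  net 0.9 r 65.0 ang 88.1
  net 0.81 r 77.0 ang 178.8
  net 0.69 r 66.0 ang -88.4
side [(-180, 28), (-175, 10), (-90, 12), (-85, 11), (20, 34), (25, 4), (90, 20), (95, 13)]
  net 0.81 r 62.0 ang 94.5
  net 0.75 r 60.0 ang -175.0
  net 0.74 r 63.0 ang 5.6
  net 0.6 r 69.0 ang -88.0
```

{"fn": "carry_out", "kwargs": {
  "commands": [
    {"rx": 0,"ry": 0,"rz": 0,"x": -0.002,"y": 0,"z": 0,"claw": 0},
    {"rx": 0,"ry": 0,"rz": 0,"x": -0.001,"y": 0,"z": 0,"claw": 0},
    {"rx": 0,"ry": 0,"rz": 0,"x": 0,"y": 0,"z": 0,"claw": 0},
    {"rx": 0,"ry": 0,"rz": 0,"x": 0,"y": 0,"z": 0,"claw": 0}
  ]
}}

```text
t: 11.02
tool_pos: [0.6035, 0.0466, 0.0478]
orientation: [-1.511, -2.753, 0.0]
ft_force: [-3.4, 1.7, 2.1]
grip_width: 0.006
finger_force: 1.4
```

{"fn": "carry_out", "kwargs": {
  "commands": [
    {"rx": 0,"ry": 0,"rz": 0,"x": 0.008,"y": 0,"z": 0,"claw": 0},
    {"rx": 0,"ry": 0,"rz": 0,"x": 0.008,"y": 0,"z": 0,"claw": 0},
    {"rx": 0,"ry": 0,"rz": 0,"x": 0,"y": 0,"z": -0.035,"claw": 0},
    {"rx": 0,"ry": 0,"rz": 0,"x": 0,"y": 0,"z": -0.035,"claw": 0},
    {"rx": 0,"ry": 0,"rz": 5.62,"x": 0,"y": 0,"z": -0.005,"claw": 0},
    {"rx": 0,"ry": 0,"rz": 5.62,"x": 0,"y": 0,"z": 0,"claw": 0},
    {"rx": 0,"ry": 0,"rz": 5.62,"x": 0,"y": 0,"z": 0,"claw": 0},
    {"rx": 0,"ry": 0,"rz": 5.62,"x": 0,"y": 0,"z": 0,"claw": 0}
  ]
}}

```text
t: 11.68
tool_pos: [0.5959, 0.0608, 0.1234]
orientation: [2.023, 2.401, 0.003]
ft_force: [-0.3, 0.2, -0.7]
grip_width: 0.009
finger_force: 0.0
```

Run:
```python
from h import *
show();pawl();studs()
a=robot.grab_frame("scene")["color"][140:270,220:420];cv2.imwrite("pics/p5.png",cv2.convertScaleAbs(cv2.resize(a,None,fx=4,fy=4,interpolation=2),alpha=1.5))
```

```text
t 11.68 tip base mm [ 58.2  31.2 104.4] toolx,y yaw [99.8  9.8] z [ 0.002  0.    -1.   ] F [-0.3  0.2 -0.7] g 0.009 q [-0.31  0.64  0.25  1.74 -0.21  0.79  0.22]
scene arm top z by y96.. [ 99.6 107.  109.  107.3 102.7  96.4  92. ]
scene [(-180, 31), (-175, 20), (-90, 26), (-85, 31), (-5, 24), (0, 37), (85, 40), (90, 19)]
  net 0.84 r 59.0 ang 3.8
  net 0.73 r 63.0 ang 75.2
  net 0.65 r 75.0 ang -179.9
  net 0.6 r 71.0 ang -82.6
side [(-180, 16), (-175, 7), (-95, 8), (-90, 16), (-85, 7), (-5, 5), (0, 23), (5, 10), (85, 10), (90, 19), (95, 6), (175, 14)]
  net 0.97 r 60.0 ang 99.7
  net 0.77 r 64.0 ang -177.8
  net 0.61 r 60.0 ang 7.7
  net 0.56 r 66.0 ang -92.5
```

View pics/p5.png

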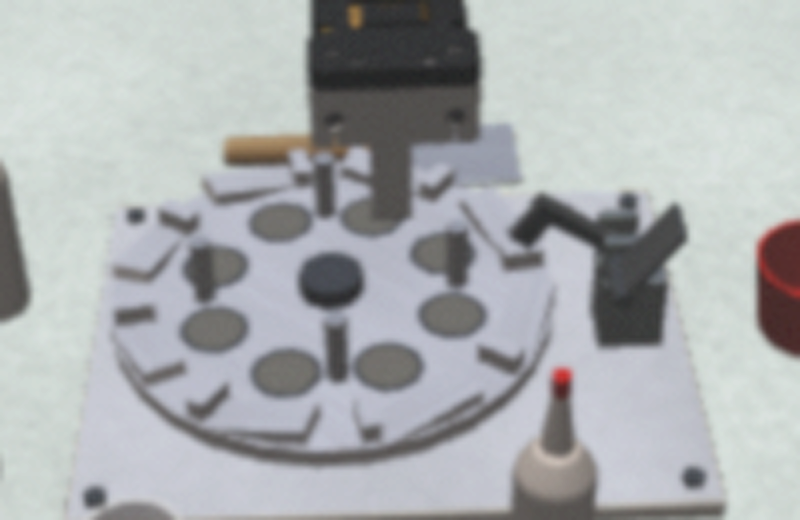

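The pawl stays up at (545,215), the studs have turned close to 0/90/180/270 degrees, and no bystander has moved. I'll get a finer reading of the wheel angle.

Run:
```python
from h import *
from scipy.optimize import least_squares
for c in("scene","side"):
    F=robot.grab_frame(c);P=cloud(F);cam=(base(np.array(F["cam_to_world"])[:3,3])*1e3)[:2]
    m=(P[:,2]>58)&(P[:,2]<86)&(abs(np.hypot(P[:,0],P[:,1])-68)<14);Q=P[m][:,:2]
    def res(p):
        k=np.arange(4)*np.pi/2+p[0];C=68*np.c_[np.cos(k),np.sin(k)]+p[1:]
        return np.hypot(*(Q[:,None]-C).transpose(2,0,1)).min(1)-6
    s=least_squares(res,[0,0,0],loss="soft_l1",f_scale=1.5)
    print(c,len(Q),"stud0 angle",np.degrees(s.x[0]).round(2),"wheel",(s.x[0]-np.pi/4).round(3),"off",s.x[1:].round(1))
```

```text
scene 235 stud0 angle 2.1 wheel -0.749 off [-0.6 -2.1]
side 129 stud0 angle 2.0 wheel -0.75 off [-0.3 -2.3]
```

{"fn": "carry_out", "kwargs": {
  "commands": [
    {"rx": 0,"ry": 0,"rz": 0,"x": 0.025,"y": -0.0194,"z": 0,"claw": 0},
    {"rx": 0,"ry": 0,"rz": 0,"x": 0.025,"y": -0.0194,"z": 0,"claw": 0},
    {"rx": 0,"ry": 0,"rz": 0,"x": 0.025,"y": -0.0194,"z": 0,"claw": 0},
    {"rx": 0,"ry": 0,"rz": 0,"x": 0,"y": 0,"z": 0.01,"claw": 0},
    {"rx": 0,"ry": 0,"rz": 0,"x": 0,"y": 0,"z": 0.01,"claw": 0},
    {"rx": 0,"ry": 0,"rz": 0,"x": 0,"y": 0,"z": 0,"claw": 0},
    {"rx": 0,"ry": 0,"rz": 0,"x": 0,"y": 0,"z": 0,"claw": 0}
  ]
}}

```text
t: 12.77
tool_pos: [0.5256, 0.1224, 0.1022]
orientation: [2.021, 2.405, -0.002]
ft_force: [-0.4, -0.0, 0.7]
grip_width: 0.0
finger_force: 0.0
```

```bash
python3 -c "from h import *;show();finger();pawl()"
```

```text
t 12.77 tip base mm [ -0.3 104.   83.2] toolx,y yaw [99.9  9.9] z [-0.    -0.001 -1.   ] F [-0.4 -0.   0.7] g 0.0 q [-0.45  0.6   0.25  1.91 -0.23  0.66  0.12]
scene finger n 917 min [-13.  86.  90.] max [ 22. 122. 468.] z pct [ 90.  94. 124.]
scene arm top z by y96.. [124.5 122.3 110.1 106.3 102.5  96.6  92.7]
```

{"fn": "carry_out", "kwargs": {
  "commands": [
    {"rx": 0,"ry": 0,"rz": 0,"x": 0.003,"y": 0,"z": 0.008,"claw": 0},
    {"rx": 0,"ry": 0,"rz": 0,"x": 0,"y": 0,"z": 0.004,"claw": 0},
    {"rx": 0,"ry": 0,"rz": 0,"x": 0,"y": 0,"z": 0.004,"claw": 0},
    {"rx": 0,"ry": 0,"rz": 0,"x": 0,"y": 0,"z": 0.004,"claw": 0},
    {"rx": 0,"ry": 0,"rz": 0,"x": 0,"y": 0,"z": 0.004,"claw": 0},
    {"rx": 0,"ry": 0,"rz": 0,"x": 0,"y": 0,"z": 0.004,"claw": 0},
    {"rx": 0,"ry": 0,"rz": 0,"x": 0,"y": 0,"z": 0.004,"claw": 0},
    {"rx": 0,"ry": 0,"rz": 0,"x": 0,"y": 0,"z": 0,"claw": 0}
  ]
}}

```text
t: 13.53
tool_pos: [0.524, 0.1268, 0.0699]
orientation: [-2.019, -2.406, 0.001]
ft_force: [0.4, -0.2, -0.3]
grip_width: -0.001
finger_force: 0.0
```

```bash
python3 -c "from h import *;show();pawl()"
```

```text
t 13.53 tip base mm [ -1.2 108.7  50.9] toolx,y yaw [100.  10.] z [-0.001 -0.    -1.   ] F [ 0.4 -0.2 -0.3] g -0.001 q [-0.44  0.65  0.23  1.94 -0.25  0.59  0.13]
scene arm top z by y96.. [103.4  94.   90.9  90.1  86.3  85.5  84.9]
```

{"fn": "carry_out", "kwargs": {
  "commands": [
    {"rx": 0,"ry": 0,"rz": 0,"x": 0,"y": 0,"z": 0.003,"claw": 0},
    {"rx": 0,"ry": 0,"rz": 0,"x": 0,"y": 0,"z": 0.002,"claw": 0},
    {"rx": 0,"ry": 0,"rz": 0,"x": 0,"y": 0,"z": 0.002,"claw": 0},
    {"rx": 0,"ry": 0,"rz": 0,"x": 0,"y": 0,"z": 0.001,"claw": 0},
    {"rx": 0,"ry": 0,"rz": 0,"x": 0,"y": 0,"z": 0,"claw": 0}
  ]
}}

```text
t: 14.0
tool_pos: [0.5244, 0.1268, 0.0625]
orientation: [-2.019, -2.407, 0.0]
ft_force: [0.4, -0.2, 1.0]
grip_width: 0.003
finger_force: 0.0
```

```bash
python3 -c "from h import *;show();pawl()"
```

```text
t 14.0 tip base mm [ -0.8 108.5  43.5] toolx,y yaw [100.  10.] z [-0. -0. -1.] F [ 0.4 -0.2  1. ] g 0.003 q [-0.43  0.66  0.22  1.94 -0.25  0.57  0.13]
scene arm top z by y96.. [106.9  84.3  83.9  82.9  83.5  83.   81.9]
```

Nearly level, so I'll press gently until the force rises.

{"fn": "carry_out", "kwargs": {
  "commands": [
    {"rx": 0,"ry": 0,"rz": 0,"x": 0,"y": 0,"z": 0.001,"claw": 0},
    {"rx": 0,"ry": 0,"rz": 0,"x": 0,"y": 0,"z": 0.001,"claw": 0},
    {"rx": 0,"ry": 0,"rz": 0,"x": 0,"y": 0,"z": 0.001,"claw": 0},
    {"rx": 0,"ry": 0,"rz": 0,"x": 0,"y": 0,"z": 0,"claw": 0}
  ]
}}

```text
t: 14.38
tool_pos: [0.5245, 0.1266, 0.0604]
orientation: [-2.019, -2.406, -0.0]
ft_force: [-1.5, -1.6, 7.1]
grip_width: 0.003
finger_force: 3.5
```

{"fn": "carry_out", "kwargs": {
  "commands": [
    {"rx": 0,"ry": 0,"rz": 0,"x": 0,"y": 0,"z": 0.001,"claw": 0},
    {"rx": 0,"ry": 0,"rz": 0,"x": 0,"y": 0,"z": 0,"claw": 0},
    {"rx": 0,"ry": 0,"rz": 0,"x": 0,"y": 0,"z": 0,"claw": 0}
  ]
}}

```text
t: 14.63
tool_pos: [0.5246, 0.1267, 0.0602]
orientation: [-2.019, -2.406, -0.001]
ft_force: [-3.9, -0.6, 14.4]
grip_width: 0.003
finger_force: 7.1
```

The force went from 7 to 14 N with no further travel, so the pawl has bottomed. I'll retreat and verify.

{"fn": "carry_out", "kwargs": {
  "commands": [
    {"rx": 0,"ry": 0,"rz": 0,"x": 0,"y": 0,"z": -0.01,"claw": 0},
    {"rx": 0,"ry": 0,"rz": 0,"x": 0,"y": 0,"z": -0.03,"claw": 0},
    {"rx": 0,"ry": 0,"rz": 0,"x": 0,"y": 0,"z": -0.04,"claw": 0},
    {"rx": 0,"ry": 0,"rz": 0,"x": -0.035,"y": -0.02,"z": -0.01,"claw": 0},
    {"rx": 0,"ry": 0,"rz": 0,"x": -0.035,"y": -0.02,"z": 0,"claw": 0},
    {"rx": 0,"ry": 0,"rz": 0,"x": 0,"y": 0,"z": 0,"claw": 0},
    {"rx": 0,"ry": 0,"rz": 0,"x": 0,"y": 0,"z": 0,"claw": 0}
  ]
}}

```text
t: 15.22
tool_pos: [0.4968, 0.0486, 0.1495]
orientation: [2.025, 2.402, 0.0]
ft_force: [0.2, 0.0, -0.0]
grip_width: 0.005
finger_force: 0.0
```

Run:
```python
from h import *
from scipy.optimize import least_squares
show();pawl();pawl("side")
for c in("scene","side"):
    F=robot.grab_frame(c);P=cloud(F)
    Q=P[(abs(P[:,0]-31)<16)&(abs(P[:,1]-150)<25)&(P[:,2]>100)&(P[:,2]<135)]
    if len(Q): print(c,"tab y vs z slope",np.polyfit(Q[:,2],Q[:,1],1).round(2),"zmax",Q[:,2].max().round(1),"y",Q[:,1].mean().round(1),len(Q))
    m=(P[:,2]>58)&(P[:,2]<86)&(abs(np.hypot(P[:,0],P[:,1])-68)<14);Q=P[m][:,:2]
    def res(p):
        k=np.arange(4)*np.pi/2+p[0];C=68*np.c_[np.cos(k),np.sin(k)]+p[1:]
        return np.hypot(*(Q[:,None]-C).transpose(2,0,1)).min(1)-6
    s=least_squares(res,[0,0,0],loss="soft_l1",f_scale=1.5);print(c,"wheel",(s.x[0]-np.pi/4).round(3))
g=robot.grab_frame("scene")["color"][150:250,300:420];cv2.imwrite("pics/p6.png",cv2.convertScaleAbs(cv2.resize(g,None,fx=5,fy=5,interpolation=2),alpha=1.6))
```

```text
t 15.22 tip base mm [-41.6  36.3 130.5] toolx,y yaw [99.7  9.7] z [ 0. -0. -1.] F [ 0.2  0.  -0. ] g 0.005 q [-0.35  0.48  0.28  1.98 -0.19  0.71  0.22]
scene arm top z by y96.. [81.6 81.7 81.7 82.1 81.8 82.1 81.8]
side arm top z by y96.. [82.1 82.7 82.7 83.3 82.6 82.3 81.7]
scene tab y vs z slope [5.0000e-02 1.4115e+02] zmax 126.7 y 146.8 60
scene wheel -0.748
side tab y vs z slope [-6.0000e-02  1.5625e+02] zmax 127.2 y 149.5 95
side wheel -0.752
```

View pics/p6.png

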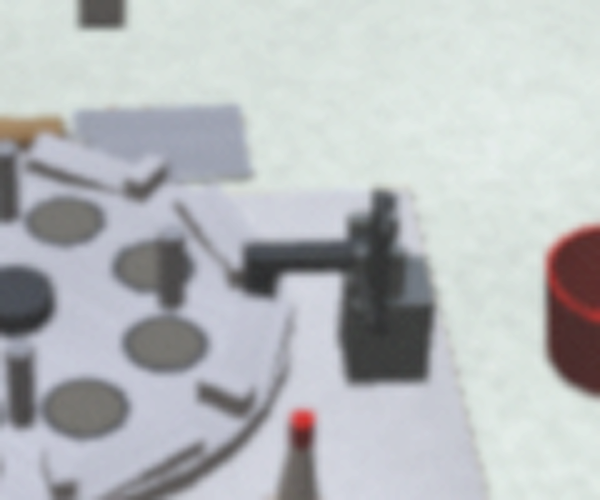

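The pawl arm (250-350, 255) is level, with its top at about 82 mm along its whole length. The tab is upright, the wheel reads -0.75 and the gripper is clear.

```bash
python3 -c "from h import *;print(robot.sign_off())"
```

```text
the job is handed in; nothing more can be done
None
```

The job is handed in, with no verdict returned: by my camera measurements the wheel stands one notch back (about -0.75 rad), the pawl is level and fully down in the new notch, the gripper is clear, and the bystanders in view look unmoved.

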